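Bring the domed capsule to the test station and hold the sprung test arm over it

ROBOT

A 6-joint arm with a two-finger parallel gripper is mounted at the origin on the work surface. World frame = base frame: x ahead of the robot, y to its left, z up, the work surface at z = 0. Lengths are in mm, angles in rad, forces in N, time in s.
With the tool pointing down it reaches from about 400 to 925 mm from the base axis. Payload 12.5 kg.
Tool frame: the origin (TCP) lies midway between the tips of the shut fingers; the grasp point (between the pads) lies env.grasp_offset behind it (env.grasp_offset is the distance from the TCP to the grasp point, in mm); x points along the fingers, y is the direction in which the jaws open and shut, and the axes are right-handed (so a half turn about x gives the same grasp; the last joint's range is limited). The gripper opens to 95 mm and grips with 3 to 60 N. Pads are 20 mm wide; open, the fingers measure 119 mm over their backs; the gripper's body (75 mm by 180 mm) begins 59 mm behind the grasp point.
Start: joints at [-1.446, 0.491, 1.559, -0, 1.092, -0.106], TCP at [142.995, -608.44, 214.661] pointing down, gripper open.
Joint ranges: [-3.1, 3.1], [-0.84, 2.19], [0.05, 2.79], [-1.13, 4.28], [0.06, 2.93], [-2.69, 2.69]. Speed limits (rad/s): [2.22, 2.22, 2.79, 3.14, 3.14, 3.14].

INTERFACE

Orientations are given as [roll, pitch, yaw] about the fixed x, y, z axes, in that order (R = Rz(yaw) Ry(pitch) Rx(roll)).
In Python, from cell import env gives the robot as it stands.
- The arm moves only by the tool apply_moves, never from a script. Its arguments are lists of equal length, an entry for each row: "offset": the shift along the world's x, y, z in units of 25 mm (1.0 is 25 mm), a list of three; "yaw": the turn about the world's z in units of 6 degrees (1.0 is 6 degrees); "jaw": the closure, from -1 (fully open) to 1 (shut), so that 0 is half open. A call has 1 to 20 rows; each row is the pose to reach, as a shift and turn from the pose measured when the call began; what a row does not reach only later rows make up. A row lasts 1/8 s, in which the tool goes at most 62.5 mm and 10.7 degrees, less where a joint would pass 70% of its speed; a pose out of reach is approached as far as the arm can. A call with a gripper value outside its range is refused whole. The fingers move at their own pace and stop on an object; the grip force is fixed at half the most. Time passes only in rows, so rows that repeat a pose let the fingers close. It gives the time, the measured TCP pose, the force and the opening at its end, in the units of the state.
- env.state(): the state, without advancing time (a new reading comes with each control period).
- env.read_camera(name): name is "side" or "top" or "wrist"; returns a dict with "frame" (420x560x3 uint8, red, green, blue), "fx", "fy", "cx", "cy" (pixels), "distortion" ([k1, k2, p1, p2, k3] as OpenCV has them; the pictures are not rectified), "xyz" and "rotation" of the camera in the world; the wrist camera has in their place "hand_eye" (4x4, takes a point from camera to tool coordinates, whose origin is the TCP and whose axes are the tool frame's). Camera axes: x right, y down, z forward; pixel columns grow to the right and rows downward; lengths in mm; the calibration is good to about 2 mm. A picture is of the moment at which its call begins: read the wrist's pose just before it. There is no depth.
- env.job_done(): hands the job in, once; it reports no verdict.
The state is a dict: "t": time; "joints": joint angles; "qvel": joint speeds; "tau": joint torques, N m; "eef_pos": TCP position; "tcp_rot": TCP orientation; "ft_force": force on the tool from outside, world axes, zero at the start; "moment": the same for the moment, N m; "opening": opening from 0.0 (shut) to 1.0 (fully open).
Only numpy, scipy, OpenCV 4.12 (cv2) and the standard library are available. Lean on these libraries where they do the work, as an engineer would, in place of code of your own. Each camera call takes 0.05 s, during which the arm holds its last target.

TASK

On the microphone-capsule test jig, turn the turret one click counter-clockwise by the bar knob on its top, so that the domed capsule clicks home at the test station, and let go of the knob. Then take the sprung swing arm by its upright handle, swing it over towards the turret against its spring all the way to its stop, so that its cup stands over the domed capsule, and finish while still holding it there with the fingers: it springs back if let go. Leave the other things on the desk where they are.

Things in the scene. Friction and masses are not known exactly. Their poses are not given: they have to be found in the camera images.
- jig: fixed capsule test jig: aluminium base plate 180 (x) by 355 (y) by 12 mm, screwed to the desk. Origin under the plate at desk height; a dark 40 mm tall detent housing stands at its +y end, outside the turret; z up, the turret stands towards its +y end (axis at jig x 0, y +75 mm), the swing arm's pivot towards its -y end (x 0, y -120 mm)
- turret (a joint): angle of the turret (rad), growing counter-clockwise from above, turning without end; it starts at 0, a click short of +1.047, where the domed capsule is at the test station. Detents every 1.047 rad take about 0.15 N m to pass and pull it home when let go less than half a step away. Disc 150 mm across, top 34 mm above the desk, six capsules stand 55 mm from its axis: five flat (tops at 51 mm), one domed
- knob_grip (a point): centre of the black bar knob on the turret's axis, on a thin stem: bar 46 mm long (along this frame's x), 14 mm thick (along y), 38 mm tall, its middle 111 mm and its top 130 mm above the desk; it stands above the capsules (tallest top 75 mm). Its x is the jig's x when the turret joint is 0, and turns with the turret; z up
- domed_capsule (a point): top of the one domed capsule (steel, 32 mm across, a dark ball-shaped grille), 75 mm above the desk, 55 mm from the turret's axis; turns with the turret
- test_station (a point): fixed point of the jig, 75 mm above the desk, at jig x 0, y +20 mm: where the domed capsule's top must come, on the turret's side next to the swing arm's pivot
- swing_arm (a joint): angle of the sprung swing arm (rad): 0 parked, swung out to the jig's -x side; grows to 1.1 at its stop (a steel post), clockwise from above, where it points along the jig's +y, cup over the test station. The spring drives it back to 0: 0.12 N m at 0, 0.45 N m at the stop (5.3 N at the handle). Level arm 15 mm wide, 89 to 98 mm above the desk
- handle (a point): middle of the grip part of the upright round black handle on the swing arm: 18 mm across, rises from the arm (98 mm) to 157 mm above the desk; this point is 132 mm above the desk, 85 mm from the pivot axis; turns with the arm
- pivot (a point): on the vertical pivot axis of the swing arm, 87 mm above the desk; fixed to the jig
- cup (a point): on the axis of the cup at the end of the swing arm, 140 mm from the pivot, 87 mm above the desk (a dark cup 38 mm across, mouth at 84 mm, top at 117 mm)
- dust_cap: black plastic dust cap, 32 mm across, 16 mm tall, lying on the jig's base plate (bystander; origin at its underside)
- spare_capsule: spare flat capsule, steel cylinder 28 mm across, 22 mm tall, standing on the jig's base plate (bystander; origin at its underside)
- screwdriver: small screwdriver, 160 mm long, lying on the desk just beyond the jig (bystander)
- tumbler: empty drinking glass, 76 mm across, 95 mm tall (bystander; origin at its underside)
- sunglasses: unfolded sunglasses, about 130 x 130 mm, 55 mm tall (bystander)
- pen: blue pen, 140 mm long, lying (bystander)
- phone: black phone, 150 x 72 x 9 mm, lying flat (bystander)

How it is judged:
By the outcome, as a careful person would: the job done as asked, in the order asked, and still so for the second after the job is handed in, while the arm keeps its last pose, push and grip.
It also fails if it takes over 45 s, if anything falls off the work surface, if the arm or the gripper's body presses on something with over 40 N, if the wrist force passes 120 N, or if a joint passes its speed limit or range.

## Working session

There is one attempt and no reset: what is moved stays moved. The work goes in short steps, Python scripts to look and compute and a tool call to move; the robot and the scene stay as the last step left them, time stands still between calls to the robot, and variables do not carry over. Pictures are saved under pics/ and viewed, and the job is handed in when it is done.

Besides the shell and the picture viewer there is one more tool, called after "Call:" by a JSON object that holds its "api" and its "payload", one argument or row to a line. apply_moves: Moves the arm, as the interface text tells. Its arguments: {"type":"object","properties":{"offset":{"type":"array"},"yaw":{"type":"array"},"jaw":{"type":"array"}},"required":["offset","yaw","jaw"]}

```bash
ls; mkdir -p pics; cat > h.py <<'E'
from cell import env
import cv2, numpy as np, json
def snap(n,tag):
    s=env.state(); c=env.read_camera(n)
    cv2.imwrite(f'pics/{tag}.png',c['frame'][:,:,::-1])
    return s,c
E
python3 - <<'E'
from h import *
s=env.state(); print(s, env.grasp_offset)
for n in ['side','top','wrist']:
    s,c=snap(n,n+'0'); print(n,{k:np.round(v,4).tolist() for k,v in c.items() if k!='frame'})
E
```

```text
pics
{'t': 0.0, 'joints': array([-1.44559401e+00,  4.91568296e-01,  1.55949575e+00, -1.04762141e-05,
        1.09166872e+00, -1.05631910e-01]), 'qvel': array([-6.39374021e-04, -1.74411879e-04,  4.27683931e-04, -3.86812716e-05,
       -4.33658928e-04, -3.61996228e-04]), 'tau': array([-3.87632845e-04, -6.12645864e+01, -2.58184004e+01,  6.91613881e-02,
        4.81963798e-02, -9.89821251e-05]), 'eef_pos': array([ 142.96130651, -608.16422861,  214.04037191]), 'tcp_rot': array([-1.66827916,  1.56965618,  1.70415255]), 'ft_force': array([ 0.56854161, -0.00092996, -0.30253496]), 'moment': array([ 0.04605418, -0.02339278, -0.01640329]), 'opening': 0.999701713479913} 18.8
side {'fx': 493.8411, 'fy': 493.8411, 'cx': 279.6502, 'cy': 197.3939, 'distortion': [-0.0171, 0.0, 0.0, 0.0, 0.0], 'xyz': [318.3758, -1087.2825, 730.0612], 'rotation': [-2.0818, -0.0109, -0.2277]}
top {'fx': 485.0215, 'fy': 485.0215, 'cx': 283.6867, 'cy': 208.5993, 'distortion': [-0.154, 0.0, 0.0, 0.0, 0.0], 'xyz': [240.1882, -16.9776, 1567.7788], 'rotation': [-2.9194, 0.0062, -1.5763]}
wrist {'fx': 312.548, 'fy': 312.548, 'cx': 279.7054, 'cy': 206.1412, 'distortion': [-0.0454, 0.0, 0.0, 0.0, 0.0], 'hand_eye': [[0.0001, -0.2773, 0.9608, -169.3384], [1.0, 0.0011, 0.0003, 0.8703], [-0.0011, 0.9608, 0.2773, -78.32], [0.0, 0.0, 0.0, 1.0]]}
```

View pics/side0.png

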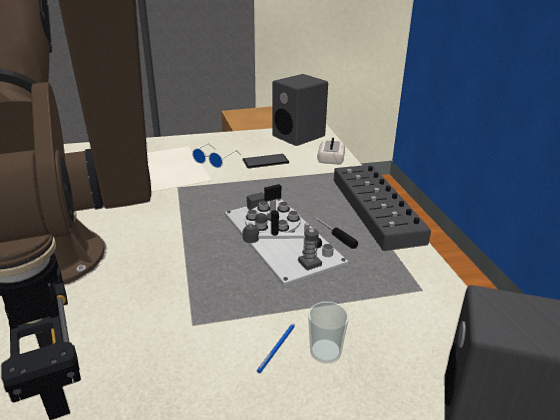

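View pics/top0.png

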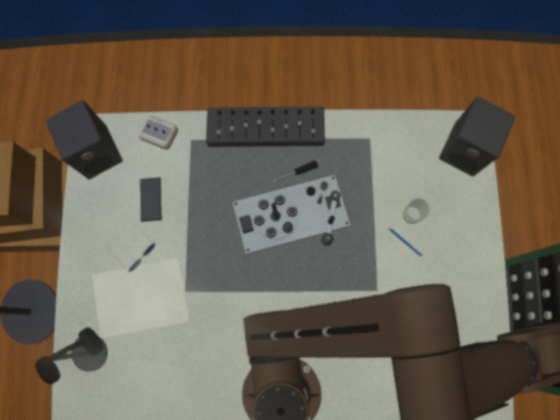

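View pics/wrist0.png

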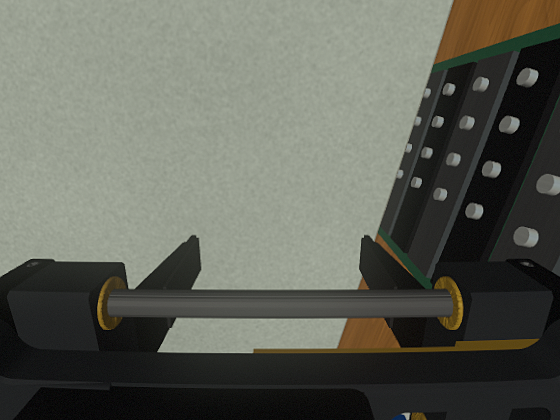

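```bash
python3 - <<'E'
import cv2
a=cv2.imread('pics/top0.png')[160:270,220:360]
cv2.imwrite('pics/top0z.png',cv2.resize(a,None,fx=5,fy=5,interpolation=cv2.INTER_CUBIC))
a=cv2.imread('pics/side0.png')[175:295,215:365]
cv2.imwrite('pics/side0z.png',cv2.resize(a,None,fx=5,fy=5,interpolation=cv2.INTER_CUBIC))
E
```

```text
(no output)
```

View pics/top0z.png

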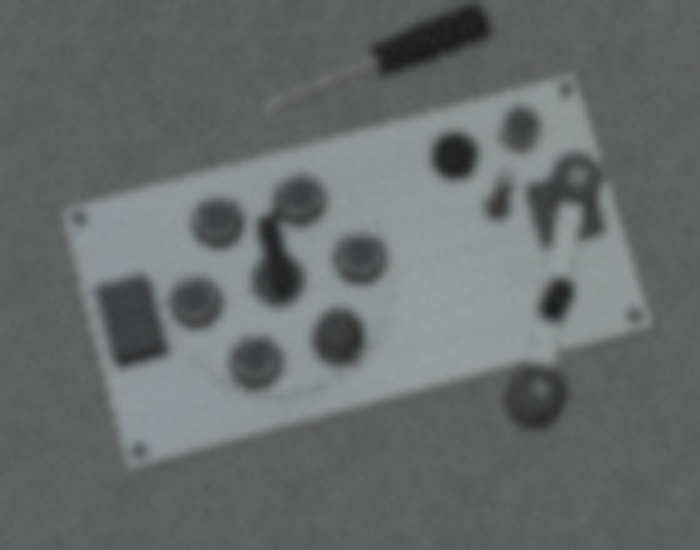

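View pics/side0z.png

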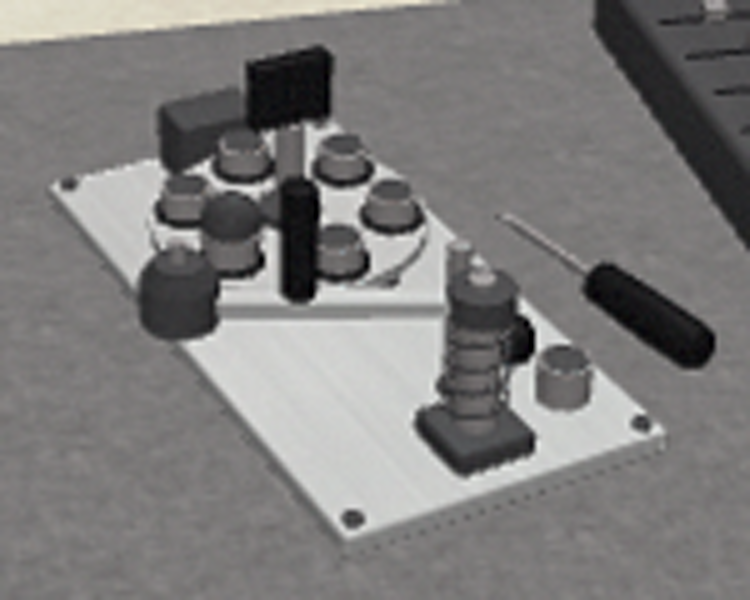

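```bash
cat >> h.py <<'E'
from scipy.spatial.transform import Rotation as Ro
from scipy.optimize import least_squares
def Rm(r): return Ro.from_euler('xyz',r).as_matrix()
def campose(c,s):
    if 'xyz' in c: return Rm(c['rotation']),np.array(c['xyz'])
    H=np.array(c['hand_eye']); R=Rm(s['tcp_rot']); return R@H[:3,:3], R@H[:3,3]+s['eef_pos']
def proj(c,s,P):
    R,t=campose(c,s); K=np.array([[c['fx'],0,c['cx']],[0,c['fy'],c['cy']],[0,0,1]])
    q=(np.atleast_2d(P)-t)@R
    return cv2.projectPoints(q.reshape(-1,1,3),np.zeros(3),np.zeros(3),K,np.array(c['distortion'],float))[0].reshape(-1,2)
def ray(c,s,uv,z):
    R,t=campose(c,s); K=np.array([[c['fx'],0,c['cx']],[0,c['fy'],c['cy']],[0,0,1]])
    u=cv2.undistortPoints(np.array(uv,float).reshape(-1,1,2),K,np.array(c['distortion'],float)).reshape(-1,2)
    d=np.c_[u,np.ones(len(u))]@R.T
    return t+d*((z-t[2])/d[:,2])[:,None]
def j2w(p,P):
    a=p[2]; c,s=np.cos(a),np.sin(a); P=np.atleast_2d(np.array(P,float)); return np.c_[p[0]+c*P[:,0]-s*P[:,1],p[1]+s*P[:,0]+c*P[:,1],P[:,2]]
E
python3 - <<'E'
from h import *
s=env.state(); T=env.read_camera('top'); S=env.read_camera('side')
uz=lambda a,o:(np.array(a,float)+.5)/5-.5+np.array(o)
ct=uz([(65,212),(572,72),(652,325),(130,468)],(220,160)); Pt=[(90,177.5,12),(90,-177.5,12),(-90,-177.5,12),(-90,177.5,12)]
cs=uz([(50,187),(345,540),(664,432)],(215,175)); Ps=[(-90,177.5,12),(-90,-177.5,12),(90,-177.5,12)]
print(ray(T,s,ct,12).round(1).tolist()); print(ray(S,s,cs,12).round(1).tolist())
ft=lambda p:(proj(T,s,j2w(p,Pt))-ct).ravel()
fs=lambda p:(proj(S,s,j2w(p,Ps))-cs).ravel()
x0=[600,0,.2]
for f in (ft,fs,lambda p:np.r_[ft(p),fs(p)]):
    r=least_squares(f,x0); print(r.x.round(3),r.fun.round(2))
p=r.x; np.save('jig.npy',p)
# overlay
th=1.1
pts=dict(knob=(0,75,130),stn=(0,20,75),piv=(0,-120,87),
 handle=(-85*np.sin(th),-120+85*np.cos(th),157),cup=(-140*np.sin(th),-120+140*np.cos(th),117),kx=(23,75,130),kx2=(-23,75,130))
for n,v in pts.items(): print(n,j2w(p,v).round(1)[0],((proj(T,s,j2w(p,v))[0]-(220,160))*5+2).round(),((proj(S,s,j2w(p,v))[0]-(215,175))*5+2).round())
E
```

```text
[[615.3, 159.5, 12.0], [709.4, -178.5, 12.0], [536.6, -226.0, 12.0], [444.9, 114.5, 12.0]]
[[444.3, 108.9, 12.0], [534.5, -229.2, 12.0], [704.7, -182.5, 12.0]]
[ 5.76625e+02 -3.26250e+01  2.66000e-01] [-0.85 -0.42  0.5  -0.24  0.48  0.02 -0.13  0.56]
[ 5.75141e+02 -3.48610e+01  2.57000e-01] [-0.69 -0.86 -0.53  0.13  1.16  0.16]
[ 5.75727e+02 -3.32570e+01  2.61000e-01] [-0.59 -0.45  0.91  0.23  0.63  0.58 -0.15  0.6  -0.76 -1.03 -0.05 -0.35
  1.34 -0.44]
knob [556.4  39.2 130. ] [240. 260.] [270.  38.]
stn [570.6 -13.9  75. ] [327. 256.] [318. 176.]
piv [ 606.7 -149.2   87. ] [542. 194.] [457. 289.]
handle [ 523.6 -131.5  157. ] [525. 302.] [277. 161.]
cup [ 469.8 -120.1  117. ] [503. 402.] [159. 235.]
kx [578.6  45.1 130. ] [230. 224.] [309.  29.]
kx2 [534.1  33.3 130. ] [249. 295.] [231.  48.]
```

```bash
cat > fit.py <<'E'
from h import *
s=env.state(); T=env.read_camera('top'); S=env.read_camera('side')
uz=lambda a,o:(np.array(a,float)+.5)/5-.5+np.array(o)
def cap(k): a=np.radians(-150+60*k); return (55*np.cos(a),75+55*np.sin(a),51)
def feats(th,ox,oy):
    C=[(90+ox,177.5+oy,12),(90+ox,-177.5+oy,12),(-90+ox,-177.5+oy,12),(-90+ox,177.5+oy,12)]
    h=lambda z:(-85*np.sin(th),-120+85*np.cos(th),z); c=lambda z:(-140*np.sin(th),-120+140*np.cos(th),z)
    top=[((65,212),C[0]),((572,72),C[1]),((652,325),C[2]),((130,468),C[3]),
     ((360,256),cap(2)),((300,198),cap(3)),((218,220),cap(4)),((194,301),cap(5)),((254,360),cap(6)),
     ((535,395),c(105)),((556,298),h(130))]
    side=[((50,187),C[3]),((345,540),C[2]),((664,432),C[1]),
     ((342,235),cap(1+0)),((393,187),cap(2)),((343,144),cap(3)),((243,140),cap(4)),((186,181),cap(5)),
     ((289,89),(0,75,111)),((299,185),h(157)),((179,250),c(117))]
    return top,side
def f(v):
    t,sd=feats(*v[3:]); p=v[:3]; r=[]
    for cam,L,o in ((T,t,(220,160)),(S,sd,(215,175))):
        r.append(proj(cam,s,j2w(p,[x[1] for x in L]))-uz([x[0] for x in L],o))
    return np.vstack(r).ravel()
E
python3 - <<'E'
from fit import *
# fix capsule index check on top
r=least_squares(f,[575,-50,.26,1.1,0,20],loss='soft_l1'); print(r.x.round(3)); print(f(r.x).reshape(-1,2).round(1).tolist())
E
```

```text
[ 5.81912e+02 -5.53930e+01  2.57000e-01  1.08200e+00  2.00000e-02
  2.26310e+01]
[[-0.5, -0.8], [1.1, 0.3], [0.7, 0.7], [-0.2, 0.3], [-11.8, -12.2], [-16.3, 3.8], [-4.5, 15.6], [12.4, 11.4], [17.2, -4.9], [-0.3, -0.1], [-0.1, 0.5], [-0.4, -1.1], [-0.2, -0.3], [1.4, -0.2], [-0.6, 0.2], [0.1, 0.6], [0.4, 0.0], [0.4, 0.2], [0.4, 0.6], [0.4, -0.1], [0.2, -0.5], [0.1, 1.1]]
```

```bash
sed -i 's/((360,256),cap(2)),((300,198),cap(3)),((218,220),cap(4)),((194,301),cap(5)),((254,360),cap(6))/((360,256),cap(1)),((300,198),cap(2)),((218,220),cap(3)),((194,301),cap(4)),((254,360),cap(5))/' fit.py
python3 - <<'E'
from fit import *
r=least_squares(f,[575,-50,.26,1.1,0,20],loss='soft_l1'); print(r.x.round(3)); print(f(r.x).reshape(-1,2).round(1).tolist())
p=r.x[:3]; np.save('jig.npy',r.x); th=r.x[3]
for n,v in dict(knob=(0,75,111),piv=(0,-120,87),h0=(-85*np.sin(th),-120+85*np.cos(th),132),h1=(0,-35,132),stn=(0,20,75),hou=(0,165,40)).items(): print(n,j2w(p,v).round(1))
s=env.state(); print(Rm(s['tcp_rot']).round(3), s['t'])
E
```

```text
[ 5.81512e+02 -5.43960e+01  2.62000e-01  1.08700e+00  1.50000e-02
  2.17190e+01]
[[-0.6, -0.5], [0.9, 0.2], [0.7, 0.5], [-0.1, 0.6], [0.1, -0.2], [-0.1, -0.3], [-0.2, -0.3], [0.1, -0.3], [0.2, -0.2], [-0.2, -0.0], [-0.2, 0.5], [-0.7, -1.0], [0.1, -0.3], [1.5, -0.4], [-0.9, 0.0], [-0.3, 0.4], [-0.1, -0.1], [0.0, 0.1], [0.0, 0.5], [0.0, -0.2], [0.1, -0.6], [0.1, 1.2]]
knob [[562.1  18.  111. ]]
piv [[ 612.6 -170.3   87. ]]
h0 [[ 529.7 -151.6  132. ]]
h1 [[590.6 -88.2 132. ]]
stn [[576.3 -35.1  75. ]]
hou [[538.8 105.   40. ]]
[[ 0.     0.229 -0.973]
 [-0.    -0.973 -0.229]
 [-1.     0.     0.   ]] 0.45
```

Call:
{"api": "apply_moves", "payload": {
  "offset": [
    [16.77, 25.04, -0.6],
    [16.77, 25.04, -0.6],
    [16.77, 25.04, -0.6],
    [16.77, 25.04, -0.6],
    [16.77, 25.04, -0.6],
    [16.77, 25.04, -0.6],
    [16.77, 25.04, -0.6],
    [16.77, 25.04, -0.6],
    [16.77, 25.04, -0.6],
    [16.77, 25.04, -0.6],
    [16.77, 25.04, -0.6],
    [16.77, 25.04, -0.6],
    [16.77, 25.04, -0.6],
    [16.77, 25.04, -0.6],
    [16.77, 25.04, -0.6],
    [16.77, 25.04, -0.6],
    [16.77, 25.04, -0.6],
    [16.77, 25.04, -0.6]
  ],
  "yaw": [0.3, 0.3, 0.3, 0.3, 0.3, 0.3, 0.3, 0.3, 0.3, 0.3, 0.3, 0.3, 0.3, 0.3, 0.3, 0.3, 0.3, 0.3],
  "jaw": [-1, -1, -1, -1, -1, -1, -1, -1, -1, -1, -1, -1, -1, -1, -1, -1, -1, -1]
}}

```text
t: 2.7
eef_pos: [562.2, 17.2, 199.7]
tcp_rot: [3.076, 1.571, 0.196]
ft_force: [0.4, 0.3, -0.4]
opening: 0.999
```

```bash
cat > look.py <<'E'
from h import *
import sys
s,c=snap('wrist',sys.argv[1])
v=np.load('jig.npy'); p=v[:3]
R=Rm(s['tcp_rot']); print(s['t'],s['eef_pos'].round(1),'jaw ang',np.degrees(np.arctan2(R[1,1],R[0,1])).round(2),s['joints'].round(2),s['ft_force'].round(1),s['opening'])
im=c['frame'][:,:,::-1].copy()
P=[(23,68,130),(23,82,130),(-23,82,130),(-23,68,130),(0,-35,157),(0,20,75),(0,-120,87)]
for q in proj(c,s,j2w(p,P)): cv2.circle(im,tuple(int(round(x)) for x in q),2,(0,0,255),-1)
cv2.imwrite(f'pics/{sys.argv[1]}_o.png',im)
E
python3 look.py w1
```

```text
2.7 [562.2  17.2 199.7] jaw ang -75.01 [-0.09  0.42  1.73  0.    0.99  1.22] [ 0.4  0.3 -0.4] 0.9989114812592059
```

View pics/w1_o.png

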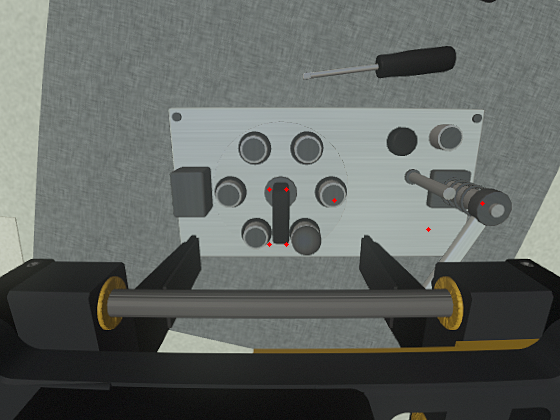

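Call:
{"api": "apply_moves", "payload": {
  "offset": [
    [0, 0, -1.5],
    [0, 0, -3],
    [0, 0, -4.2],
    [0, 0, -4.2],
    [0, 0, -4.2],
    [0, 0, -4.2],
    [0, 0, -4.2],
    [0, 0, -4.2],
    [0, 0, -4.2],
    [0, 0, -4.2],
    [0, 0, -4.2],
    [0, 0, -4.2],
    [0, 0, -4.2]
  ],
  "yaw": [0, 0, 0, 0, 0, 0, 0, 0, 0, 0, 0, 0, 0],
  "jaw": [-1, -1, -1, -1, -0.5, 0, 0.4, 1, 1, 1, 1, 1, 1]
}}

```text
t: 4.38
eef_pos: [562.4, 16.6, 94.6]
tcp_rot: [1.67, 1.57, -1.209]
ft_force: [1.1, -3.3, 0.0]
opening: 0.147
```

```bash
python3 look.py w2
```

```text
4.375 [562.4  16.6  94.6] jaw ang -74.97 [-0.09  0.55  1.83 -0.    0.75  1.22] [ 1.1 -3.3  0. ] 0.1466073984380136
```

View pics/w2_o.png

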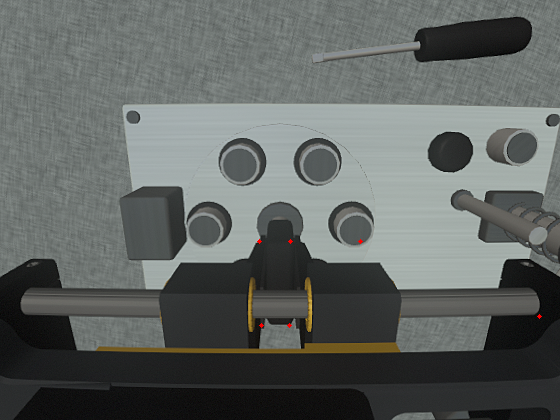

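Call:
{"api": "apply_moves", "payload": {
  "offset": [
    [0, 0, 0],
    [0, 0, 0],
    [0, 0, 0],
    [0, 0, 0],
    [0, 0, 0],
    [0, 0, 0],
    [0, 0, 0],
    [0, 0, 0],
    [0, 0, 0],
    [0, 0, 0],
    [0, 0, 0],
    [0, 0, 0],
    [0, 0, 0],
    [0, 0, 0]
  ],
  "yaw": [0.8, 1.6, 2.4, 3.2, 4, 4.8, 5.6, 6.4, 7.2, 8, 8.8, 9.6, 10, 10],
  "jaw": [1, 1, 1, 1, 1, 1, 1, 1, 1, 1, 1, 1, 1, 1]
}}

```text
t: 6.18
eef_pos: [561.4, 17.6, 94.6]
tcp_rot: [-2.079, 1.569, 2.373]
ft_force: [-5.4, 6.9, 4.0]
opening: 0.144
```

```bash
python3 look.py w3; python3 -c "
from h import *
print(env.state()['moment'])"
```

```text
6.175 [561.4  17.6  94.6] jaw ang -14.95 [-0.09  0.55  1.84  0.    0.75  0.17] [-5.4  6.9  4. ] 0.14418499198178483
[ 1.04059479  0.63221466 -0.02469316]
```

View pics/w3_o.png

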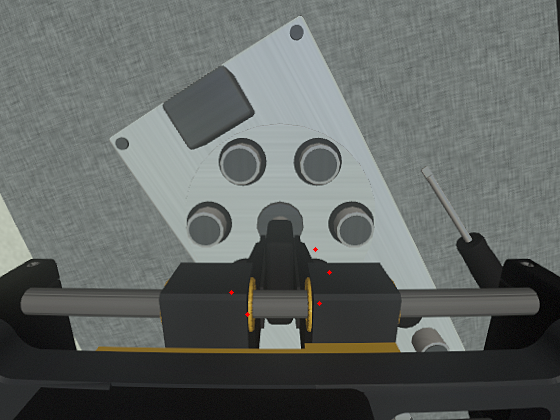

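Call:
{"api": "apply_moves", "payload": {
  "offset": [
    [0, 0, 0],
    [0, 0, 0],
    [0, 0, 0],
    [0, 0, 0],
    [0, 0, 0],
    [0, 0, 1.5],
    [0, 0, 3.2],
    [0, 0, 4.4],
    [0, 0, 4.4],
    [0, 0, 4.4]
  ],
  "yaw": [0, 0, 0, 0, 0, 0, 0, 0, 0, 0],
  "jaw": [-0.3, -1, -1, -1, -1, -1, -1, -1, -1, -1]
}}

```text
t: 7.48
eef_pos: [561.0, 17.6, 203.9]
tcp_rot: [-1.813, 1.568, 2.638]
ft_force: [0.7, 0.6, -0.7]
opening: 0.999
```

```bash
python3 look.py w4
```

```text
7.475 [561.   17.6 203.9] jaw ang -14.98 [-0.09  0.41  1.73  0.    1.    0.17] [ 0.7  0.6 -0.7] 0.9985571100305748
```

View pics/w4_o.png

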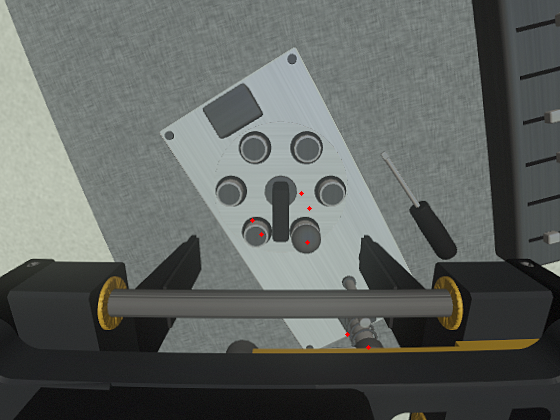

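Call:
{"api": "apply_moves", "payload": {
  "offset": [
    [-0.12, -0.7, 0],
    [-0.25, -1.4, 0],
    [-0.4, -2.1, 0],
    [-0.5, -2.8, 0],
    [-0.62, -3.5, 0],
    [-0.75, -4.2, 0],
    [-0.87, -4.9, 0],
    [-1, -5.6, 0],
    [-1.12, -6.3, 0],
    [-1.25, -6.77, 0],
    [-1.25, -6.77, 0],
    [-1.25, -6.77, 0]
  ],
  "yaw": [1.6, 3.2, 4.8, 6.4, 8, 9.6, 11.2, 12.8, 14.4, 15.4, 15.4, 15.4],
  "jaw": [-1, -1, -1, -1, -1, -1, -1, -1, -1, -1, -1, -1]
}}

```text
t: 9.02
eef_pos: [529.5, -151.3, 202.9]
tcp_rot: [-2.08, 1.568, -2.302]
ft_force: [-0.9, -0.1, 0.0]
opening: 1.001
```

```bash
sed -i "s/^P=.*/th=v[3]; h=lambda z:(-85*np.sin(th),-120+85*np.cos(th),z)\nP=[(0,75,130),(0,-35,157),h(157),h(98),(-140*np.sin(th),-120+140*np.cos(th),117)]/" look.py; python3 look.py w5
```

```text
9.025 [ 529.5 -151.3  202.9] jaw ang 77.28 [-0.4   0.4   1.76 -0.    0.99 -1.74] [-0.9 -0.1  0. ] 1.0005462938909944
```

View pics/w5_o.png

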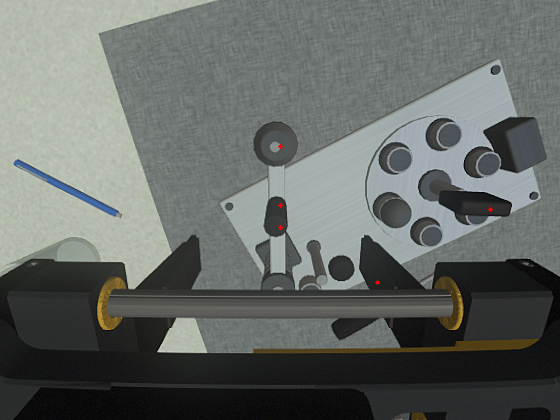

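Call:
{"api": "apply_moves", "payload": {
  "offset": [
    [-0.02, -0.08, -1.2],
    [-0.02, -0.08, -2.4],
    [-0.02, -0.08, -3.6],
    [-0.02, -0.08, -3.6],
    [-0.02, -0.08, -3.6],
    [-0.02, -0.08, -3.6],
    [-0.02, -0.08, -3.6],
    [-0.02, -0.08, -3.6],
    [-0.02, -0.08, -3.6],
    [-0.02, -0.08, -3.6],
    [-0.02, -0.08, -3.6],
    [-0.02, -0.08, -3.6],
    [-0.02, -0.08, -3.6]
  ],
  "yaw": [0, 0, 0, 0, 0, 0, 0, 0, 0, 0, 0, 0, 0],
  "jaw": [-1, -1, -1, -1, -0.5, 0, 0.4, 1, 1, 1, 1, 1, 1]
}}

```text
t: 10.7
eef_pos: [529.0, -153.2, 113.1]
tcp_rot: [-2.038, 1.568, -2.26]
ft_force: [-1.0, -1.4, 0.5]
opening: 0.188
```

```bash
python3 look.py w6; python3 - <<'E'
from h import *
s=env.state(); v=np.load('jig.npy'); p=v[:3]
T=env.read_camera('top')
uz=lambda a,o:(np.array(a,float)+.5)/5-.5+np.array(o)
# arc waypoints: from the measured TCP, swing about the pivot
piv=j2w(p,(0,-120,0))[0,:2]; e=s['eef_pos'][:2]-piv
r=np.linalg.norm(e); a0=np.degrees(np.arctan2(e[1],e[0])); a1=90+np.degrees(p[2]); print('r',r,a0,a1)
for k in range(0,13):
    a=np.radians(a0+(a1-a0)*k/12); q=piv+r*np.array([np.cos(a),np.sin(a)]); print(k,((q-s['eef_pos'][:2])/25).round(2),((a1-a0)*k/12/6).round(2))
E
```

```text
10.7 [ 529.  -153.2  113.1] jaw ang 77.32 [-0.4   0.51  1.85 -0.    0.78 -1.75] [-1.  -1.4  0.5] 0.1883117780946724
r 85.25379704924157 168.45460187768774 105.00836113167117
0 [0. 0.] -0.0
1 [0.08 0.3 ] -0.88
2 [0.18 0.6 ] -1.76
3 [0.31 0.89] -2.64
4 [0.47 1.16] -3.52
5 [0.65 1.42] -4.41
6 [0.86 1.65] -5.29
7 [1.08 1.87] -6.17
8 [1.33 2.07] -7.05
9 [1.59 2.24] -7.93
10 [1.87 2.39] -8.81
11 [2.16 2.52] -9.69
12 [2.46 2.61] -10.57
```

View pics/w6_o.png

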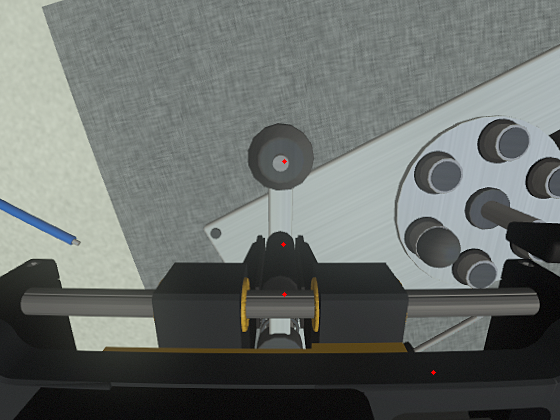

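Call:
{"api": "apply_moves", "payload": {
  "offset": [
    [0.04, 0.15, 0],
    [0.08, 0.3, 0],
    [0.18, 0.6, 0],
    [0.31, 0.89, 0],
    [0.47, 1.16, 0],
    [0.65, 1.42, 0],
    [0.86, 1.65, 0],
    [1.08, 1.87, 0],
    [1.33, 2.07, 0],
    [1.59, 2.24, 0],
    [1.87, 2.39, 0],
    [2.16, 2.52, 0],
    [2.3, 2.57, 0],
    [2.3, 2.57, 0],
    [2.3, 2.57, 0]
  ],
  "yaw": [-0.4, -0.9, -1.8, -2.6, -3.5, -4.4, -5.3, -6.2, -7, -7.9, -8.8, -9.7, -10.1, -10.1, -10.1],
  "jaw": [1, 1, 1, 1, 1, 1, 1, 1, 1, 1, 1, 1, 1, 1, 1]
}}

```text
t: 12.68
eef_pos: [587.1, -91.2, 113.1]
tcp_rot: [-0.946, 1.568, -2.225]
ft_force: [1.9, -14.8, -2.6]
opening: 0.186
```

```bash
cat > chk.py <<'E'
from h import *
s=env.state(); p=np.load('jig.npy')[:3]
piv=j2w(p,(0,-120,0))[0,:2]; e=s['eef_pos'][:2]-piv
print('t',s['t'],'r',np.linalg.norm(e),'angle to stop deg',np.degrees(np.arctan2(e[1],e[0])-p[2])-90)
f=s['ft_force'];c,n=np.cos(p[2]),np.sin(p[2]); print('F jig x,y,z',c*f[0]+n*f[1],-n*f[0]+c*f[1],f[2],s['moment'],s['opening'])
E
python3 chk.py; python3 look.py w7
```

```text
t 12.675 r 83.10647976778122 angle to stop deg 2.856750318785572
F jig x,y,z -2.050366045371438 -14.823242230327255 -2.609784401700841 [-2.37306833 -0.25578359  0.13009101] 0.18583507555073464
12.675 [587.1 -91.2 113.1] jaw ang 16.73 [-0.26  0.57  1.74 -0.    0.84 -0.55] [  1.9 -14.8  -2.6] 0.18583507555073464
```

View pics/w7_o.png

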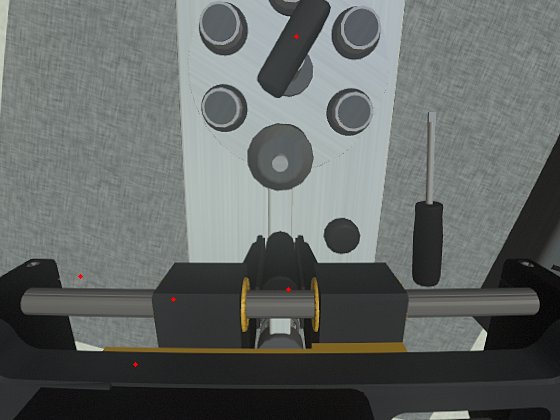

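Call:
{"api": "apply_moves", "payload": {
  "offset": [
    [0.08, 0.02, 0],
    [0.14, 0.035, 0],
    [0.2, 0.05, 0],
    [0.2, 0.05, 0]
  ],
  "yaw": [-0.1, -0.2, -0.3, -0.3],
  "jaw": [1, 1, 1, 1]
}}

```text
t: 13.22
eef_pos: [589.5, -90.6, 113.0]
tcp_rot: [-1.483, 1.563, -2.793]
ft_force: [-15.7, -6.9, 8.8]
opening: 0.186
```

```bash
python3 chk.py
```

```text
t 13.225 r 82.97397658659126 angle to stop deg 1.1345480610688412
F jig x,y,z -16.970956802340194 -2.603118409158541 8.766864805536699 [-0.98093193  1.97652477  0.07625456] 0.1858929016536562
```

```bash
python3 look.py w8; python3 - <<'E'
from h import *
s,c=snap('top','top8'); s,d=snap('side','side8')
p=np.load('jig.npy')[:3]
for n,cc,o,w in (('top8',c,(220,160),(140,110)),('side8',d,(215,175),(150,120))):
    a=cv2.imread(f'pics/{n}.png')[o[1]:o[1]+w[1],o[0]:o[0]+w[0]]
    a=cv2.resize(a,None,fx=5,fy=5,interpolation=cv2.INTER_CUBIC)
    for q in proj(cc,s,j2w(p,[(0,20,117),(0,20,75),(0,75,130),(0,-120,98)])): cv2.circle(a,tuple(int(x) for x in (q-o)*5+2),3,(0,0,255),-1)
    cv2.imwrite(f'pics/{n}z.png',a)
E
```

```text
13.225 [589.5 -90.6 113. ] jaw ang 14.94 [-0.26  0.57  1.73 -0.01  0.85 -0.52] [-15.7  -6.9   8.8] 0.1858929016536562
```

View pics/w8_o.png

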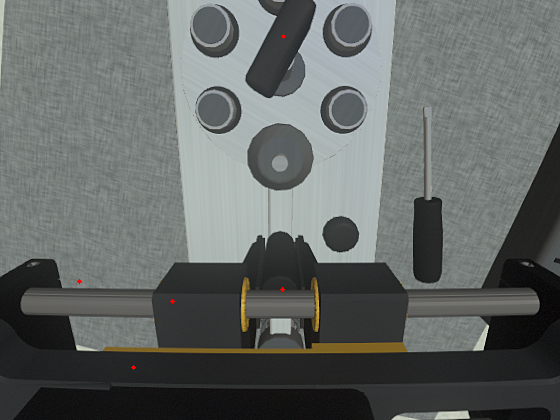

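View pics/side8z.png

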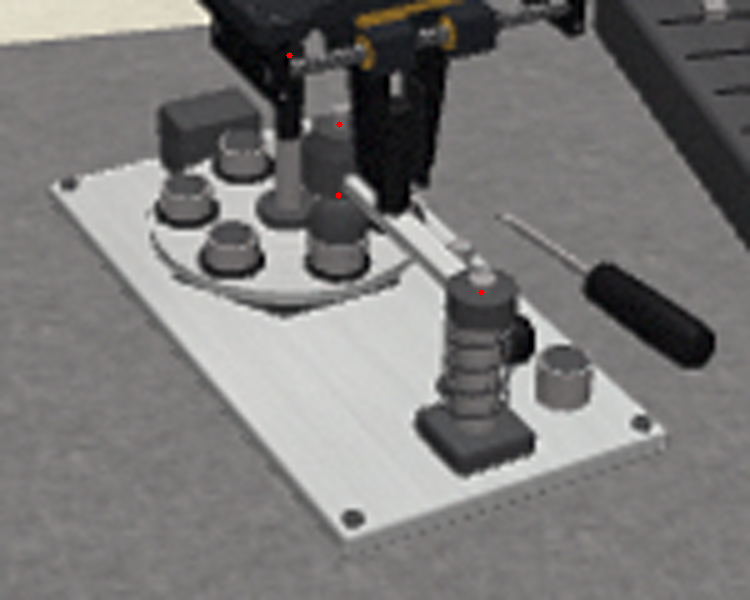

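View pics/top8z.png

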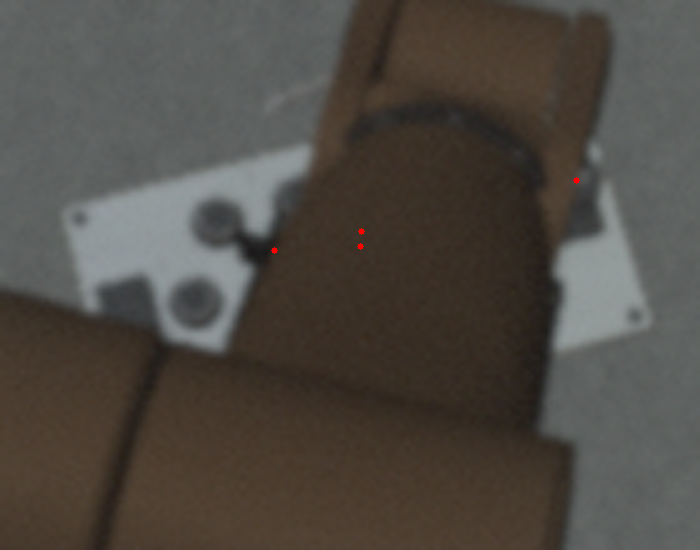

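```bash
python3 - <<'E'
from h import *
s=env.state(); c=env.read_camera('wrist'); p=np.load('jig.npy'); 
im=cv2.imread('pics/w8.png'); g=cv2.cvtColor(im,cv2.COLOR_BGR2GRAY).astype(float)
for r in (20,60,130,160,200,215,225,240):
    row=cv2.GaussianBlur(g,(3,3),0)[r]; d=np.diff(row)
    print(r,'Ledge',150+d[150:200].argmax(),'Redge',370+d[370:420].argmin(), 'arm', [ (i,int(row[i])) for i in range(262,300,3)] if r>190 and r<230 else '')
jj=p[:3]
P=[(-90,y,12) for y in (100,60,20,-20)]+[(90,y,12) for y in (100,60,20,-20)]
print(proj(c,s,j2w(jj,P)).round(1).tolist())
th=0
def cap(k): a=np.radians(-90+60*k); return (55*np.cos(a),75+55*np.sin(a),51)
print('caps',proj(c,s,j2w(jj,[cap(1),cap(2),cap(4),cap(5)])).round(1).tolist())
print('knob,cup',proj(c,s,j2w(jj,[(0,75,130),(0,20,117)])).round(1).tolist())
cv2.imwrite('pics/w8z.png',cv2.resize(im[0:300,160:420],None,fx=2,fy=2,interpolation=cv2.INTER_CUBIC)[:600])
print(env.state()['ft_force'])
E
```

```text
20 Ledge 168 Redge 394 arm 
60 Ledge 171 Redge 391 arm 
130 Ledge 177 Redge 385 arm 
160 Ledge 179 Redge 383 arm 
200 Ledge 182 Redge 413 arm [(262, 181), (265, 185), (268, 146), (271, 178), (274, 182), (277, 182), (280, 184), (283, 180), (286, 183), (289, 179), (292, 172), (295, 181), (298, 179)]
215 Ledge 184 Redge 413 arm [(262, 180), (265, 184), (268, 149), (271, 177), (274, 183), (277, 182), (280, 185), (283, 181), (286, 183), (289, 180), (292, 169), (295, 180), (298, 179)]
225 Ledge 185 Redge 412 arm [(262, 179), (265, 184), (268, 156), (271, 177), (274, 183), (277, 182), (280, 185), (283, 180), (286, 182), (289, 180), (292, 176), (295, 179), (298, 178)]
240 Ledge 186 Redge 412 arm 
[[169.5, 39.6], [173.5, 92.1], [177.4, 141.2], [181.3, 186.8], [396.4, 39.2], [392.2, 92.1], [388.0, 141.4], [383.9, 187.2]]
caps [[349.8, 106.0], [354.1, 20.7], [211.6, 20.9], [215.5, 106.0]]
knob,cup [[282.7, 35.7], [282.4, 156.2]]
[-16.45995184  -7.15571343   7.95154094]
```

View pics/w8z.png

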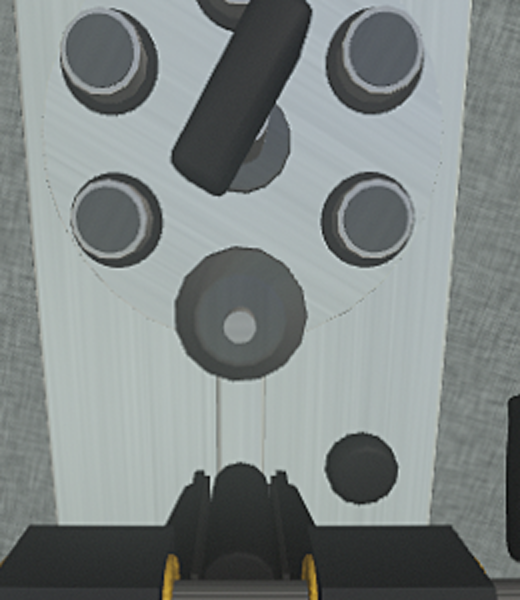

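```bash
python3 chk.py; python3 -c "
from h import *
print(env.job_done())"; python3 chk.py
```

```text
t 13.425 r 82.98341721744059 angle to stop deg 1.135105458768109
F jig x,y,z -17.751514271995227 -2.6491489514422923 7.951540938321887 [-0.94321271  1.95102162  0.08613795] 0.182767924463144
the job is handed in; nothing more can be done
None
the job is handed in; nothing more can be done
```

I handed the job in at about 13.4 s. The turret is one click counter-clockwise with the knob released, and the gripper is still holding the swing arm against its stop. The hand-in reports no verdict, so the checks below are my own.

- **Turret:** I turned the knob 60°, opened the fingers and lifted clear. The wrist picture then showed the domed capsule within about 5 pixels of where the test station should appear, with the knob bar lined up at the new position.
- **Swing arm:** I gripped the handle (opening 17–18 mm on the 18 mm handle) and swung it round until it stopped moving.
    - **Force:** It is held at about 17 N, against about 5 N expected from the spring alone, so it is pressing on something solid, which I take to be the stop.
    - **Pictures:** The wrist picture shows the arm parallel to the plate's centreline, with the cup centred over it. The side picture shows the cup above the domed capsule.
- **Disagreement:** My fitted pivot position puts the handle about 1.1° short of the stop. That is within the roughly 2 mm calibration error, and both the force and the pictures indicate the stop was reached.
- **Other things:** I touched nothing but the knob and the handle. In the last pictures where each could be seen, the screwdriver, dust cap and spare capsule were where they started. I did not check the tumbler, pen, phone and sunglasses again at the end.

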